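# Turn the back-to-front utensil tray round and put the brush away in it

## Task

The utensil tray has been put into its wooden sleeve back to front, so it sticks out and its red pull is hidden inside. Draw the tray right out, turn it end for end so that the red pull faces out, lay the wooden-handled brush in the tray, and slide the tray fully home into the sleeve. Leave the tea box, the tin and the spice jar behind the sleeve, and the green mug, standing where they are.

Things in the scene. Friction and masses are not known exactly. Their poses are not given: they have to be found in the camera images.
- sleeve: Dark wooden sleeve fixed to the worktop: outside 170 long (x) x 89 wide (y) x 52 mm high. Origin: centre of its footprint, on the worktop. Its own +x points out of its only open end, the mouth, at x = +85 mm; closed at the other end. Inside 160 deep, 69 wide, 46 high; it has no floor, so the tray slides on the worktop. The side walls are 10 mm thick with vertical edges rounded (radius 5) at the mouth.
- sleeve_mouth (a point): Middle of the sleeve's mouth, in the plane of its rim, 20 mm above the worktop; axes as the sleeve's. When the tray is fully home its front panel is flush with this plane.
- tray_mid (a point): Loose open light-wood tray, 0.2 kg: body 160 long (x) x 64 mm wide (y), sides 22 high, end panels 36 high, walls and floor 5 thick. The point: middle of that body, 11 mm above its underside; own +x points to the end with the red pull. It starts in the sleeve, pull inside, plain end 42 to 60 mm out of the mouth. Grip it across the 64 mm width; friction is a few newtons.
- tray_pull (a point): Red pull tab fixed in the middle of the tray's one end panel: a flat upright block 40 long (sticking out along the tray's +x), 14 wide (y), 30 high (4 to 34 mm above the tray's underside). The point is 22 mm out from the end panel (102 mm from the tray's middle), 19 mm above the underside. Hidden in the sleeve at the start.
- brush_mid (a point): Loose wooden-handled brush lying on the worktop, 130 long (y) x 31 x 31 mm, about 90 g. The point is its middle, half-way up; its length is along its own y. It fits lengthwise in the tray (inside 150 x 54 mm), where it stands about 14 mm higher than the tray's long sides.
- tea_box: Bystander: standing pale green tea carton 50 x 68 x 92 mm; origin at the centre of its underside, z up.
- red_tin: Bystander: red food tin, 57 mm across, 72 mm high; origin at the centre of its underside.
- spice_jar: Bystander: spice jar with yellow cap, 45 mm across, 100 mm high; origin at the centre of its underside.
- green_mug: Bystander: low green mug 64 mm across, 48 mm high, with a handle; origin at the centre of its underside.
Things that resemble listed ones, but are neither listed nor needed, are in the scene too. What is shaped like the part that bears brush_mid but blue is not meant.

How it is judged:
By the outcome, as a careful person would: the job done as asked, in the order asked, and still so for the second after the job is handed in, with the robot touching nothing.
It also fails if it takes over 72 s, if anything falls off the work surface, if the arm or the gripper's body presses on something with over 40 N, if the wrist force passes 120 N, or if a joint passes its speed limit or range.

## Robot

A 6-joint arm with a two-finger parallel gripper is mounted at the origin on a cart in front of the work surface, level with it; the furniture and walls round the work are solid. World frame = base frame: x ahead of the robot, y to its left, z up, the work surface at z = 0. Lengths are in m, angles in degrees, forces in N, time in s.
With the tool pointing down it reaches from about 0.3 to 0.75 m from the base axis. Payload 8.5 kg.
Tool frame: the origin (TCP) lies at the very end of the fingers, on their centre line; the grasp point (between the pads) lies 19 mm behind it; z points along the fingers, y is the line along which they close (so a half turn about z gives the same grasp; the last joint's range is limited). The gripper opens to 85 mm and grips with 20 to 120 N. Pads are 22 mm wide; open, the fingers measure 114 mm over their backs; the gripper's body (76 mm by 85 mm) begins 54 mm behind the grasp point. The pads swing forward as they close: fully open they stand 13 mm farther back than shut.
Start: joints at [-82.58, 21.807, 74.336, -0, 83.858, -12.336], TCP at [0.186, -0.518, 0.231] pointing down, gripper open.
Joint ranges: [-178.18, 178.18], [-50.72, 133.34], [12.68, 142.11], [-81.47, 261.47], [9.98, 163.14], [-165.26, 165.26]. Speed limits (degrees/s): [136.94, 136.94, 180, 180, 180, 180].

## Interface

Orientations are given as a 3x3 rotation matrix whose columns are the frame's x, y, z axes.
In Python, from rig import observe, cams, ticket gives the robot as it stands.
- The arm moves only by the tool move_arm, never from a script. Its arguments are lists of equal length, an entry for each row: "jaw": the finger opening in cm, from 0 to 8.54; "dp": the shift along the tool's x, y, z in cm, a list of three; "turn": the turn, a rotation vector about the tool's x, y, z in rad, a list of three. In form: {"jaw": [jaw, ...], "dp": [[tx, ty, tz], ...], "turn": [[wx, wy, wz], ...]}. A call has 1 to 12 rows; each row shifts and turns the commanded pose from where the row before left it, along the tool's axes as they then stand; what a row does not reach is not made up. A row lasts 1/12 s, in which the tool goes at most 41.7 mm and 7.16 degrees, less where a joint would pass 70% of its speed; a pose out of reach is approached as far as the arm can. A call is refused whole if a number of a shift passes 4.17 or a number of a turn 0.125, either way. A call with a gripper value outside its range is refused whole. The fingers move at their own pace and stop on an object; "force" is the grip in N (left out, the last holds). Time passes only in rows, so rows that do not move let the fingers close. It gives the time, the measured TCP pose, the force, the opening and the grip force at its end, in the units of the state.
- observe(): the state, without advancing time (a new reading comes with each control period).
- cams.get_image(name): name is "scene" or "top"; returns (picture, depth): 384x512x3 uint8, red, green, blue; 384x512 float32, m along the optical axis (not along the pixel's ray), 0 where there is no reading.
- cams.calibration(name): a dict with "vertical_fov" (degrees; the focal length in pixels is half the picture's height over the tangent of half this angle, whatever the lens; pixels are square), "cx", "cy" (the principal point, pixels), "view" (4x4, takes a point from world to camera coordinates). Camera axes: x right, y up, looking along -z (the intrinsics and any distortion apply to the point x, -y, -z); pixel columns grow to the right and rows downward; lengths in m; the calibration is good to about 2 mm. A picture is of the moment at which its call begins. calibration takes no time and is no camera call.
- ticket.close_job(): hands the job in; it is judged then, once.
Trained networks look in the newest picture that a camera, given by its name, has taken for a name from the list of things; names that differ only in an ending like _2 or _b are one class to them, and where a whole thing is asked for, a point or a joint stands for the part that bears it (a point fixed in the world has none). Each returns a list of dicts, best first, with "p" (0 to 1); they miss things now and then, are a little off and sometimes report something else, mostly with a low value. They report only what shows in the picture. A call takes as long as a camera call. They do not tell look-alikes from the thing itself.
- cams.spot_in(camera, query): "box" ([centre column, centre row, width, height] as shares, 0 to 1, of the picture: columns of its width, rows of its height, round what is visible of it).
- cams.outline_of(camera, query): "mask" (384x512 bool, what is visible of it) and "box" ([centre column, centre row, width, height] as shares, 0 to 1, of the picture: columns of its width, rows of its height, round what is visible of it).
- cams.mark_of(camera, query): "location" ([column, row] as shares, 0 to 1, of the picture: columns of its width, rows of its height: a listed point, or the origin of a listed thing).
The state is a dict: "time_s": time; "q": joint angles; "qvel": joint speeds; "joint_efforts": joint torques, N m; "position": TCP position; "tool_rot": TCP orientation; "ft_force": force on the tool from outside, world axes, zero at the start; "wrist_torque": the same for the moment, N m; "grip_width": finger opening in m; "gripper_force": force on a finger pad.
Only numpy, scipy, OpenCV 4.12 (cv2) and the standard library are available. Lean on these libraries where they do the work, as an engineer would, in place of code of your own. Each camera call takes 0.05 s, during which the arm holds its last target. There are 200 camera calls.

## Working session

There is one attempt and no reset: what is moved stays moved. The work goes in short steps, Python scripts to look and compute and a tool call to move; the robot and the scene stay as the last step left them, time stands still between calls to the robot, and variables do not carry over. Pictures are saved under pics/ and viewed, at most 10 in all, crops included, and the job is handed in when it is done.

Besides the shell and the picture viewer there is one more tool, called after "Call:" as name(argument=value, ...) on one line, values as JSON. move_arm: Moves the arm, as the interface text tells. Its arguments: {"type":"object","properties":{"jaw":{"type":"array","items":{"type":"number"}},"dp":{"type":"array","items":{"type":"array","items":{"type":"number"}}},"turn":{"type":"array","items":{"type":"array","items":{"type":"number"}}},"force":{"type":"number"}},"required":["jaw","dp","turn"]}

```bash
ls; mkdir -p pics
python3 - <<'E'
from rig import observe,cams,ticket
import cv2,numpy as np
for n in ("scene","top"):
    im,d=cams.get_image(n); cv2.imwrite(f"pics/{n}0.png",im[:,:,::-1]); np.save(f"{n}_d.npy",d)
    c=cams.calibration(n); print(n,c, (d>0).mean())
s=observe(); print(s["position"],s["tool_rot"],s["time_s"])
E
```

```text
pics
scene {'vertical_fov': 57.539747278872056, 'cx': 252.60859035391945, 'cy': 193.240505336764, 'view': array([[-0.99763779,  0.06865827, -0.00221133,  0.56101042],
       [-0.06220158, -0.88922148,  0.45322855, -0.21292325],
       [ 0.02915152,  0.45229548,  0.8913916 , -1.28253332],
       [ 0.        ,  0.        ,  0.        ,  1.        ]])} 0.9958750406901041
top {'vertical_fov': 51.09512567728412, 'cx': 255.65550112254357, 'cy': 191.9547922277347, 'view': array([[ 0.01062841, -0.99988099,  0.01118198, -0.28025534],
       [ 0.99208659,  0.01194332,  0.12498622, -0.54469387],
       [-0.1251049 ,  0.00976509,  0.99209546, -1.51418773],
       [ 0.        ,  0.        ,  0.        ,  1.        ]])} 0.995941162109375
[ 0.18587653 -0.51736328  0.23076601] [[ 9.41139032e-01  3.38019664e-01 -1.70503860e-04]
 [ 3.38019585e-01 -9.41138144e-01  1.32464367e-03]
 [ 2.87287922e-04 -1.30430751e-03 -9.99999108e-01]] 0.1
```

View pics/scene0.png

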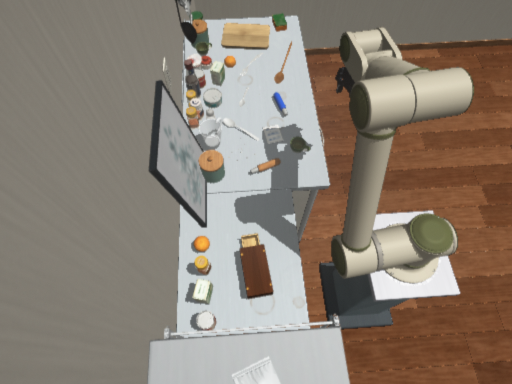

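View pics/top0.png

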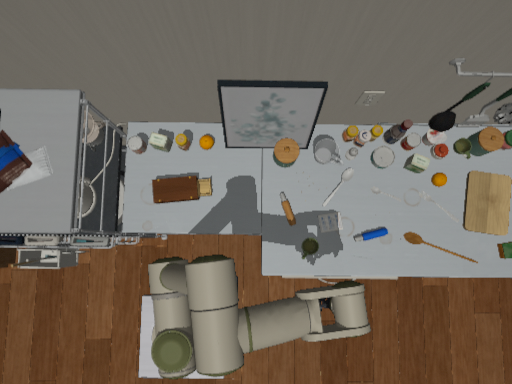

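The top view shows the sleeve at about (175,189), with its mouth to the right and the tray's plain end at (205,187). There are three things that could be taken for the brush: the wooden-handled brush (288,210), the blue look-alike (372,235) and the wooden spoon (415,238). I choose (288,210). The mug is at (310,246). Behind the sleeve stand the tin (137,145), the tea box (160,142) and the jar (182,142).

```bash
cat > h.py <<'E'
from rig import observe,cams,ticket
import cv2,numpy as np
def cal(n):
    c=cams.calibration(n); return 192/np.tan(np.radians(c["vertical_fov"]/2)),c["cx"],c["cy"],c["view"]
def pts(n,u,v,d):
    f,cx,cy,V=cal(n); X=np.stack([(u-cx)/f*d,-(v-cy)/f*d,-d,np.ones_like(d)],-1)
    return (X@np.linalg.inv(V).T)[...,:3]
def cloud(n):
    im,d=cams.get_image(n); v,u=np.mgrid[:384,:512].astype(float); return im,pts(n,u,v,d.astype(float)),d
def atz(n,u,v,z):
    a=pts(n,np.float64(u),np.float64(v),np.float64(1.)); C=np.linalg.inv(cal(n)[3])[:3,3]
    return C+(a-C)*(z-C[2])/(a[2]-C[2])
def maskfit(P,m,zlo,zhi):
    Q=P[m]; Q=Q[(Q[:,2]>zlo)&(Q[:,2]<zhi)]
    r=cv2.minAreaRect((Q[:,:2]*1000).astype(np.float32)); return r,len(Q),np.percentile(Q[:,2],[5,50,95])*1000
E
python3 - <<'E'
from h import *
np.set_printoptions(precision=4,suppress=True)
for n in ("top","scene"):
    im,P,d=cloud(n)
    print(n,"table z",[P[v,u].round(3) for u,v in ([(250,200),(350,205),(150,215)] if n=="top" else [(280,60),(230,210),(220,150)])])
    for q in ("sleeve","tray_mid","brush_mid","green_mug","tea_box","red_tin","spice_jar"):
        for r in cams.outline_of(n,q)[:2]:
            if r["p"]<.3: continue
            b=np.array(r["box"])*[512,384,512,384]
            try: f=maskfit(P,r["mask"],0.005,.2); print(q,round(r["p"],2),b.round(0),np.round(f[0][0],1),np.round(f[0][1],1),round(f[0][2],1),f[1],f[2].round(0))
            except Exception as e: print(q,r["p"],b,e)
    for q in ("sleeve","sleeve_mouth","tray_mid","brush_mid"):
        for r in cams.mark_of(n,q)[:2]:
            if r["p"]<.3: continue
            u,v=np.array(r["location"])*[512,384]; z={"sleeve":0,"sleeve_mouth":.02,"tray_mid":.011,"brush_mid":.0155}[q]
            print("mark",q,round(r["p"],2),round(u,1),round(v,1),atz(n,u,v,z)[:2])
E
```

```text
top table z [array([ 0.52 , -0.252,  0.001]), array([ 0.504, -0.646,  0.005]), array([ 0.457,  0.138, -0.001])]
sleeve 0.83 [175. 187.  46.  30.] [557.1  37.2] [ 90.  171.6] 6.2 1089 [43. 52. 57.]
tray_mid 0.56 [203. 186.  16.  15.] [568.2 -71. ] [64.8 54.8] 6.1 142 [ 5. 11. 38.]
brush_mid 0.81 [286. 210.  18.  35.] [ 487.6 -397.3] [124.7  26.9] 18.5 189 [21. 28. 35.]
brush_mid 0.77 [370. 235.  32.   8.] [ 390.7 -719.6] [ 30.  128.2] 14.9 231 [20. 28. 35.]
green_mug 0.63 [311. 248.  19.  19.] [ 341.8 -474.2] [59.9 77.7] 28.1 241 [ 7. 22. 51.]
tea_box 0.64 [159. 140.  25.  20.] [736.9  98.8] [69.2 49.1] 75.9 326 [20. 87. 95.]
red_tin 0.74 [136. 147.  15.  17.] [728.4 190.9] [58.4 54.2] 42.8 246 [20. 67. 74.]
spice_jar 0.59 [184. 141.  17.  13.] [737.8  10.4] [44.1 44.6] 62.1 198 [ 22.  97. 105.]
mark sleeve 0.66 177.3 189.5 [0.5584 0.0346]
mark sleeve_mouth 0.74 198.7 185.3 [ 0.5732 -0.0518]
mark tray_mid 0.49 190.4 187.0 [ 0.5674 -0.0184]
mark brush_mid 0.8 371.7 235.7 [ 0.3852 -0.7251]
mark brush_mid 0.65 284.2 210.3 [ 0.4797 -0.3861]
scene table z [array([ 0.357, -1.007, -0.003]), 
[... 524 characters left out ...]
43.  22.  15.] [ 336.7 -474.1] [63.  77.4] 89.7 219 [ 8. 29. 47.]
tea_box 0.83 [204. 290.  23.  22.] [735.6 105.3] [63.5 46.2] 75.3 365 [38. 88. 93.]
tea_box 0.42 [250. 240.  16.  16.] [567.1 -66.2] [62.7 48.7] 7.8 98 [ 5. 16. 36.]
red_tin 0.64 [207. 322.  24.  24.] [727.5 196.3] [55.8 55.9] 17.4 308 [33. 67. 72.]
spice_jar 0.77 [204. 268.  18.  21.] [736.2  17.3] [42.  42.8] 62.2 241 [ 19.  95. 102.]
mark sleeve 0.66 254.6 273.1 [0.558  0.0419]
mark sleeve_mouth 0.75 252.1 246.0 [ 0.5605 -0.0526]
mark tray_mid 0.59 254.1 258.1 [ 0.5562 -0.0098]
mark tray_mid 0.59 264.9 166.4 [ 0.4847 -0.3917]
mark brush_mid 0.68 281.4 102.6 [ 0.3821 -0.7197]
mark brush_mid 0.47 265.0 167.4 [ 0.4851 -0.3842]
```

Run:
```python
from h import *
np.set_printoptions(precision=3,suppress=True)
im,P,d=cloud("top"); np.save("P0.npy",P)
cv2.imwrite("pics/crop1.png",cv2.resize(im[100:270,115:330,::-1],None,fx=3.5,fy=3.5,interpolation=cv2.INTER_CUBIC))
# height map 4cm cells
xs=np.arange(.28,.86,.03); ys=np.arange(.18,-.6,-.04)
print("ys",(ys*100).round())
for x in xs[::-1]:
    row=[]
    for y in ys:
        m=(abs(P[...,0]-x)<.015)&(abs(P[...,1]-y)<.02)&(d>0); row.append("%4d"%(P[m][:,2].max()*1000) if m.sum() else "   .")
    print("%.2f"%x," ".join(row))
```

```text
ys [ 18.  14.  10.   6.   2.  -2.  -6. -10. -14. -18. -22. -26. -30. -34.
 -38. -42. -46. -50. -54. -58.]
0.85  805  805  807  808  809  810  811  812  813  814  817  817  819  819  821  822  823  824  825  828
0.82    7    6    9    5    7    9    9   14  432  436  441  434  435  435  435  435  435  422    9    8
0.79   11    7   10    9    6    6   31    9  370  363  357  359  359  362  361  365  370  317   11    9
0.76   74   95  100   97  103   99   58   57  231  221  213  214  217  207  219  212  225    8  109   10
0.73   79   94   98   98  106  107   56   58   79   58   67   66   69  109  110  108   80  110  110  112
0.70   75    8   92   96   66    6    8    7    8    8    8    6    7  111  122  108    8  111   19  109
0.67    8   10    6    7    9    8    8   10   10    9   10   10    9  108  110  108   13  109  110  109
0.64    6    7    7    7    7    7    9    9    8    9    8    9    8    8  102    8    9   11  107    8
0.61    9   11    6   55   58   59   56   34    8    8    8    8    9    9    9   13    8    8    9    9
0.58   10   54   60   59   59   62   58   40   10
[... 405 characters left out ...]
    9    8    6    7    8    6    9    8   36   37    9   10   13   15
0.43    7   10    9    7    7    6   10    9   12    8    8    7    8    8   11   38    6    9   14   14
0.40    5    7    5    5    7   10    8   10   10    7    7    6    6    8    8   10   11   10   14    9
0.37 -799 -798 -803 -793 -800 -802 -806 -808 -794 -807 -801 -804    5    6    7    8   56   55    9   11
0.34 -801 -805 -803 -805 -810 -800 -804 -802 -805  655 -802 -801    9    7   11    9   50   51    7    7
0.31 -801 -801 -803  173  182  166 -804  667  689  688  673 -808    6    8   11    7   53   52   10   10
0.28 -805 -805  183  207  291  404  514  667  687  689  678 -809    6   10    8    8    8    9    8    9
```

View pics/crop1.png

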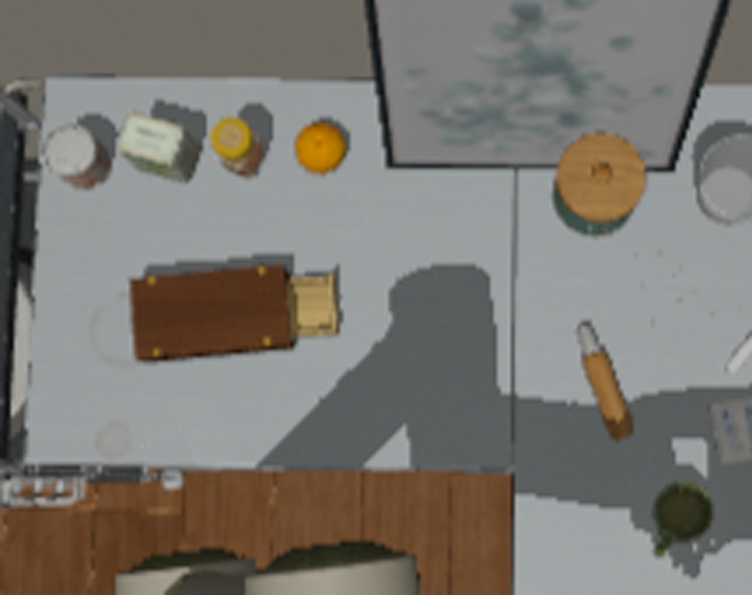

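The crop confirms the choice: the wooden-handled brush is at crop (605,380), and its tip points towards the sleeve. The sleeve is at crop (213,313), with the tray's plain end sticking out at (315,305). First I turn the wrist square to the tray, then move over.

Call:
move_arm(jaw=[8.54,8.54,8.54,8.54,8.54,8.54,8.54,8.54,8.54,8.54,8.54,8.54], dp=[[0,0,0],[0,0,0],[0,0,0],[0,0,0],[0,0,0],[0,0,0],[0,0,0],[0,0,0],[0,0,0],[0,0,0],[0,0,0],[0,0,0]], turn=[[0,0,-0.1213],[0,0,-0.1213],[0,0,-0.1213],[0,0,-0.1213],[0,0,-0.1213],[0,0,-0.1213],[0,0,-0.1213],[0,0,-0.1213],[0,0,-0.1213],[0,0,-0.1213],[0,0,-0.1213],[0,0,0]], force=50)

```text
time_s: 2.35
position: [0.1859, -0.5176, 0.2313]
tool_rot: [[-0.112, 0.994, 0.0], [0.994, 0.112, -0.0], [-0.0, 0.0, -1.0]]
ft_force: [-0.2, -0.5, 0.8]
grip_width: 0.0852
gripper_force: 0.0
```

Call:
move_arm(jaw=[8.54,8.54,8.54,8.54,8.54,8.54,8.54,8.54,8.54,8.54,8.54,8.54], dp=[[2.4,2.6,0],[2.4,2.6,0],[2.4,2.6,0],[2.4,2.6,0],[2.4,2.6,0],[2.4,2.6,0],[2.4,2.6,0],[2.4,2.6,0],[2.4,2.6,0],[2.4,2.6,0],[2.4,2.6,0],[2.4,2.6,0]], turn=[[0,0,0],[0,0,0],[0,0,0],[0,0,0],[0,0,0],[0,0,0],[0,0,0],[0,0,0],[0,0,0],[0,0,0],[0,0,0],[0,0,0]])

```text
time_s: 3.35
position: [0.4659, -0.196, 0.2315]
tool_rot: [[-0.104, 0.995, 0.0], [0.995, 0.104, -0.0], [-0.0, 0.0, -1.0]]
ft_force: [-0.2, -1.0, 0.5]
grip_width: 0.0851
gripper_force: 0.0
```

```bash
cat >> h.py <<'E'
def st(target=None):
    s=observe(); R=np.array(s["tool_rot"]); p=np.array(s["position"])
    print("t",s["time_s"],"p",(p*1000).round(1),"x",R[:,0].round(3),"y",R[:,1].round(3),"z",R[:,2].round(3),"F",np.round(s["ft_force"],1),"w",round(s["grip_width"]*1000,1),"g",s["gripper_force"],"q",np.round(s["q"],0))
    if target is not None: print("tool cm to target",(R.T@(np.array(target)-p)*100).round(2))
E
python3 -c "
from h import *; st([.568,-.079,.06])"
```

```text
t 3.35 p [ 465.9 -196.   231.5] x [-0.104  0.995 -0.   ] y [0.995 0.104 0.   ] z [ 0. -0. -1.] F [-0.2 -1.   0.5] w 85.1 g 0.0 q [-36.  17.  81.  -0.  81. -42.]
tool cm to target [10.58 11.37 17.15]
```

Call:
move_arm(jaw=[8.54,8.54,8.54,8.54,8.54,8.54,8.54,8.54,8.54,8.54,8.54,8.54], dp=[[2.11,2.27,0],[2.11,2.27,0],[2.11,2.27,0],[2.11,2.27,0],[2.11,2.27,0],[0,0,2.8],[0,0,2.8],[0,0,2.8],[0,0,2.8],[0,0,2.8],[0,0,2.8],[0,0,0]], turn=[[0,0,0],[0,0,0],[0,0,0],[0,0,0],[0,0,0],[0,0,0],[0,0,0],[0,0,0],[0,0,0],[0,0,0],[0,0,0],[0,0,0]])

```text
time_s: 4.35
position: [0.5639, -0.0796, 0.0587]
tool_rot: [[-0.104, 0.995, -0.009], [0.995, 0.104, 0.003], [0.004, -0.008, -1.0]]
ft_force: [-1.1, 0.4, -0.8]
grip_width: 0.0855
gripper_force: 0.0
```

Run:
```python
from h import *
st([.568,-.079,.003])
im,P,d=cloud("scene"); cv2.imwrite("pics/s1.png",cv2.resize(im[205:310,185:325,::-1],None,fx=5,fy=5,interpolation=cv2.INTER_CUBIC))
```

```text
t 4.35 p [563.9 -79.6  58.7] x [-0.104  0.995  0.004] y [ 0.995  0.104 -0.008] z [-0.009  0.003 -1.   ] F [-1.1  0.4 -0.8] w 85.5 g 0.0 q [-20.  34.  85.  -0.  62. -26.]
tool cm to target [-0.    0.46  5.56]
```

View pics/s1.png

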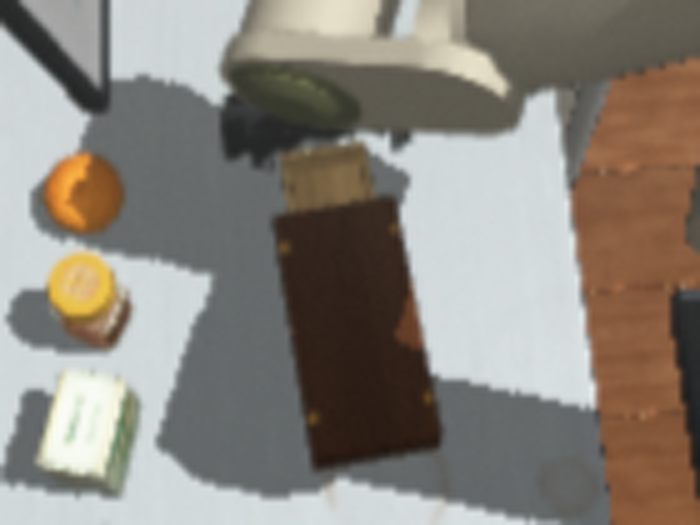

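The crop shows the fingers straddling the protruding tray end (325,175), one on each side. I go down and grip.

Call:
move_arm(jaw=[8.54,8.54,8.54,8.54,6.0,6.0,6.0,6.0,6.0,6.0,6.0,6.0], dp=[[0,0.3,1.4],[0,0,1.4],[0,0,1.4],[0,0,1.2],[0,0,0],[0,0,0],[0,0,0],[0,0,0],[0,0,0],[0,0,0],[0,0,0],[0,0,0]], turn=[[0,0,0],[0,0,0],[0,0,0],[0,0,0],[0,0,0],[0,0,0],[0,0,0],[0,0,0],[0,0,0],[0,0,0],[0,0,0],[0,0,0]])

```text
time_s: 5.4
position: [0.5704, -0.0804, 0.0113]
tool_rot: [[-0.108, 0.994, 0.003], [0.994, 0.108, -0.001], [-0.001, 0.003, -1.0]]
ft_force: [-0.4, 0.9, 7.7]
grip_width: 0.0617
gripper_force: 55.9
```

```bash
python3 -c "
from h import *; st([.568,-.079,.003])"
```

```text
t 5.4 p [570.4 -80.4  11.3] x [-0.108  0.994 -0.001] y [0.994 0.108 0.003] z [ 0.003 -0.001 -1.   ] F [-0.4  0.9  7.7] w 61.7 g 55.89389003813267 q [-20.  38.  86.  -0.  55. -26.]
tool cm to target [ 0.17 -0.22  0.83]
```

Call:
move_arm(jaw=[6.0,6.0,6.0,6.0,6.0,6.0,6.0,6.0,6.0,6.0,6.0,6.0], dp=[[-0.5,0,-0.1],[-1.5,0,0],[-1.7,0,0],[-1.8,0,0],[-1.8,0,0],[-1.8,0,0],[-1.8,0,0],[-1.8,0,0],[-1.8,0,0],[-1.8,0,0],[-1.2,0,0],[-0.5,0,0]], turn=[[0,0,0],[0,0,0],[0,0,0],[0,0,0],[0,0,0],[0,0,0],[0,0,0],[0,0,0],[0,0,0],[0,0,0],[0,0,0],[0,0,0]])

```text
time_s: 6.4
position: [0.5891, -0.2616, 0.0114]
tool_rot: [[-0.106, 0.994, 0.002], [0.994, 0.106, -0.001], [-0.001, 0.002, -1.0]]
ft_force: [-0.6, 6.2, 8.1]
grip_width: 0.0622
gripper_force: 56.3
```

Run:
```python
from h import *
st()
im,P,d=cloud("scene"); cv2.imwrite("pics/s2.png",cv2.resize(im[150:310,185:345,::-1],None,fx=3.6,fy=3.6,interpolation=cv2.INTER_CUBIC))
for n in ("top","scene"):
    if n=="top": im,P,d=cloud(n)
    for q in ("tray_mid","tray_pull"):
        for r in cams.outline_of(n,q)[:2]:
            if r["p"]>.3:
                f=maskfit(P,r["mask"],.005,.06); print(n,q,round(r["p"],2),np.round(np.array(r["box"])*[512,384,512,384]),np.round(f[0][0]),np.round(f[0][1]),round(f[0][2]),f[1:])
        for r in cams.mark_of(n,q)[:2]:
            u,v=np.array(r["location"])*[512,384]; print("mark",q,round(r["p"],2),u.round(),v.round(),atz(n,u,v,.015)[:2].round(3))
```

```text
t 6.4 p [ 589.1 -261.6   11.4] x [-0.106  0.994 -0.001] y [0.994 0.106 0.002] z [ 0.002 -0.001 -1.   ] F [-0.6  6.2  8.1] w 62.2 g 56.29075728356838 q [-34.  43.  74.   0.  63. -41.]
mark tray_mid 0.49 238.0 181.0 [ 0.594 -0.203]
mark tray_pull 0.51 186.0 145.0 [0.735 0.004]
mark tray_pull 0.47 210.0 184.0 [ 0.581 -0.096]
scene tray_mid 0.71 [246. 215.  24.  50.] [ 445. -236.] [100.  63.] 12 (44, array([5.11746223, 6.25483641, 9.11671199]))
mark tray_mid 0.56 248.0 208.0 [ 0.568 -0.207]
scene tray_pull 0.62 [246. 217.  25.  51.] [ 445. -236.] [100.  63.] 12 (44, array([5.11746223, 6.25483641, 9.11671199]))
mark tray_pull 0.92 249.0 237.0 [ 0.571 -0.092]
```

View pics/s2.png

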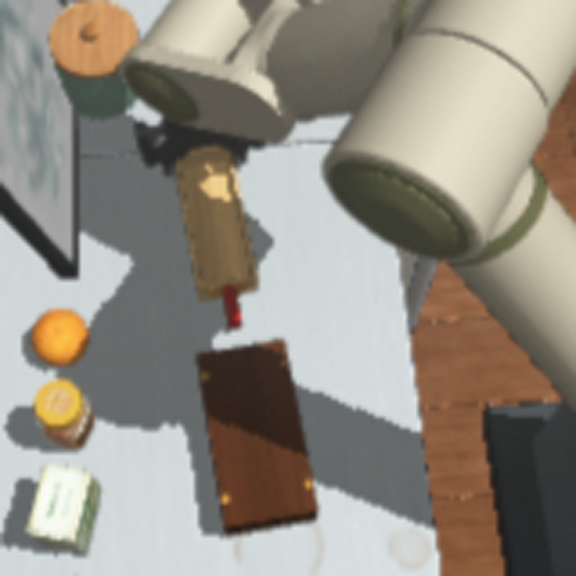

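The crop shows the tray clear of the sleeve, with the red pull (232,305) about 15 mm off the mouth. I regrip at the middle, lift slightly and turn it end for end.

Call:
move_arm(jaw=[8.54,8.54,8.54,8.54,8.54,8.54,8.54,6,6,6,6,6], dp=[[0,0,0],[0,0,0],[0,0,0],[0,0,0],[2.1,0,0],[2.1,0,0],[2.0,0,0],[0,0,0],[0,0,0],[0,0,0],[0,0,0],[0,0,0]], turn=[[0,0,0],[0,0,0],[0,0,0],[0,0,0],[0,0,0],[0,0,0],[0,0,0],[0,0,0],[0,0,0],[0,0,0],[0,0,0],[0,0,0]])

```text
time_s: 7.9
position: [0.5825, -0.198, 0.0108]
tool_rot: [[-0.107, 0.994, 0.001], [0.994, 0.107, 0.0], [0.0, 0.001, -1.0]]
ft_force: [0.1, 3.9, 6.2]
grip_width: 0.0622
gripper_force: 55.2
```

Call:
move_arm(jaw=[6,6,6,6,6,6,6,6], dp=[[0,0,0],[0,0,0],[0,0,-0.5],[0,0,-0.8],[0,0,-0.7],[-0.7,-1,0],[-0.7,-1,0],[-0.6,-1,0]], turn=[[0,0,0],[0,0,0],[0,0,0],[0,0,0],[0,0,0],[0,0,0],[0,0,0],[0,0,0]])

```text
time_s: 8.57
position: [0.5532, -0.2216, 0.0302]
tool_rot: [[-0.108, 0.994, -0.0], [0.994, 0.108, -0.0], [-0.0, -0.001, -1.0]]
ft_force: [0.1, 0.5, -2.4]
grip_width: 0.0619
gripper_force: 55.3
```

Run:
```python
from h import *
st()
n="scene";im,P,d=cloud("scene"); cv2.imwrite("pics/s3.png",cv2.resize(im[150:310,185:345,::-1],None,fx=3.6,fy=3.6,interpolation=cv2.INTER_CUBIC))
for q in ("tray_mid","tray_pull"):
        for r in cams.mark_of(n,q)[:2]:
            u,v=np.array(r["location"])*[512,384]; print("mark",q,round(r["p"],2),u.round(),v.round(),atz(n,u,v,.034)[:2].round(3))
```

```text
t 8.5667 p [ 553.2 -221.6   30.2] x [-0.108  0.994 -0.   ] y [ 0.994  0.108 -0.001] z [-0. -0. -1.] F [ 0.1  0.5 -2.4] w 61.9 g 55.339141488075256 q [-33.  38.  82.  -0.  60. -39.]
mark tray_mid 0.71 253.0 200.0 [ 0.546 -0.23 ]
mark tray_pull 0.68 256.0 226.0 [ 0.542 -0.123]
```

View pics/s3.png

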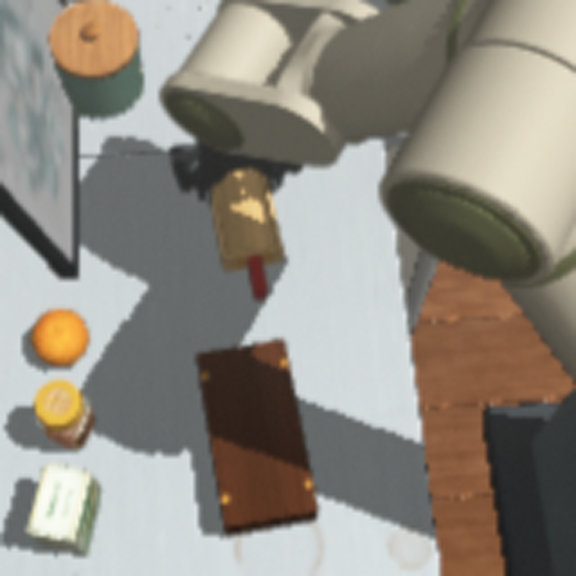

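Call:
move_arm(jaw=[6,6,6,6,6,6,6,6,6,6,6,6], dp=[[0,0,0],[0,0,0],[0,0,0],[0,0,0],[0,0,0],[0,0,0],[0,0,0],[0,0,0],[0,0,0],[0,0,0],[0,0,0],[0,0,0]], turn=[[0,0,0.1208],[0,0,0.1208],[0,0,0.1208],[0,0,0.1208],[0,0,0.1208],[0,0,0.1208],[0,0,0.1208],[0,0,0.1208],[0,0,0.1208],[0,0,0.1208],[0,0,0.1208],[0,0,0.1208]])

```text
time_s: 9.72
position: [0.5544, -0.2203, 0.0301]
tool_rot: [[0.975, 0.222, -0.0], [0.222, -0.975, 0.0], [-0.0, -0.0, -1.0]]
ft_force: [-0.5, -1.1, -2.4]
grip_width: 0.0621
gripper_force: 55.3
```

Call:
move_arm(jaw=[6,6,6,6,6,6,6,6,6,6,6,6], dp=[[0,0,0],[0,0,0],[0,0,0],[0,0,0],[0,0,0],[0,0,0],[0,0,0],[0,0,0],[0,0,0],[0,0,0],[0,0,0],[0,0,0]], turn=[[0,0,0.1208],[0,0,0.1208],[0,0,0.1208],[0,0,0.1208],[0,0,0.1208],[0,0,0.1208],[0,0,0.1208],[0,0,0.1208],[0,0,0.1208],[0,0,0.1208],[0,0,0.1208],[0,0,0.1208]])

```text
time_s: 10.72
position: [0.5544, -0.2204, 0.0301]
tool_rot: [[0.338, -0.941, -0.0], [-0.941, -0.338, 0.0], [-0.0, 0.0, -1.0]]
ft_force: [-0.3, -0.7, -2.9]
grip_width: 0.0621
gripper_force: 55.3
```

Call:
move_arm(jaw=[6,6,6,6], dp=[[0,0,0],[0,0,0],[0,0,0],[0,0,0]], turn=[[0,0,0.1208],[0,0,0.1216],[0,0,0],[0,0,0]])

```text
time_s: 11.05
position: [0.5544, -0.2204, 0.0301]
tool_rot: [[0.112, -0.994, -0.0], [-0.994, -0.112, 0.0], [-0.0, 0.0, -1.0]]
ft_force: [-0.3, 0.4, -2.9]
grip_width: 0.0618
gripper_force: 55.3
```

Run:
```python
from h import *
st()
n="scene";im,P,d=cloud("scene"); cv2.imwrite("pics/s4.png",cv2.resize(im[150:310,185:345,::-1],None,fx=3.6,fy=3.6,interpolation=cv2.INTER_CUBIC))
for q in ("tray_mid","tray_pull"):
        for r in cams.mark_of(n,q)[:2]:
            u,v=np.array(r["location"])*[512,384]; print("mark",q,round(r["p"],2),u.round(),v.round(),atz(n,u,v,.034)[:2].round(3))
# sleeve axis from roof pixels (z 45..60), both cams
for n in ("scene","top"):
    im,P,d=cloud(n); m=(P[...,0]>.48)&(P[...,0]<.64)&(P[...,1]>-.08)&(P[...,1]<.16)&(P[...,2]>.042)&(P[...,2]<.066)
    r=cv2.minAreaRect((P[m][:,:2]*1000).astype(np.float32)); print(n,r,m.sum(),np.median(P[m][:,2]))
```

```text
t 11.05 p [ 554.4 -220.4   30.1] x [ 0.112 -0.994 -0.   ] y [-0.994 -0.112  0.   ] z [-0.  0. -1.] F [-0.3  0.4 -2.9] w 61.8 g 55.33331573009491 q [-33.  38.  82.   0.  60. 141.]
mark tray_mid 0.95 250.0 201.0 [ 0.557 -0.228]
scene ((555.3397216796875, 40.62670135498047), (88.59681701660156, 170.62742614746094), 6.206405162811279) 1265 0.050561442606881224
top ((557.4356689453125, 36.590328216552734), (90.20781707763672, 170.2552947998047), 5.980899333953857) 1028 0.051803758384519005
```

Call:
move_arm(jaw=[6,6,6,6,6,6,6,6,6,6,6,6], dp=[[-1,-0.4,0],[-1.7,-0.66,0],[-1.7,-0.66,0],[-1.7,-0.66,0],[-1.65,-0.65,0],[0,0,0],[0,0,0.6],[0,0,0.6],[0,0,0.4],[0,0,0.3],[0,0,0],[0,0,0]], turn=[[0,0,0.005],[0,0,0],[0,0,0],[0,0,0],[0,0,0],[0,0,0],[0,0,0],[0,0,0],[0,0,0],[0,0,0],[0,0,0],[0,0,0]])

```text
time_s: 12.3
position: [0.5764, -0.1408, 0.011]
tool_rot: [[0.102, -0.995, -0.0], [-0.995, -0.102, 0.0], [-0.0, 0.0, -1.0]]
ft_force: [-0.1, 1.0, -2.5]
grip_width: 0.0619
gripper_force: 55.3
```

Call:
move_arm(jaw=[8.5,8.5,8.5,8.5,8.5,8.5,8.5,8.5,8.5,8.5,8.5,8.5], dp=[[0,0,0],[0,0,0],[0,0,0],[0,0,0],[0,0,-1],[0,0,-2],[0,0,-3],[0,0,-3],[0,0,-2],[0,0,0],[0,0,0],[0,0,0]], turn=[[0,0,0],[0,0,0],[0,0,0],[0,0,0],[0,0,0],[0,0,0],[0,0,0],[0,0,0],[0,0,0],[0,0,0],[0,0,0],[0,0,0]])

```text
time_s: 13.3
position: [0.5761, -0.1401, 0.121]
tool_rot: [[0.103, -0.995, -0.001], [-0.995, -0.103, 0.0], [-0.0, 0.001, -1.0]]
ft_force: [-0.5, 0.4, -0.5]
grip_width: 0.085
gripper_force: 0.0
```

```bash
python3 -c "
from h import *; st([.486,-.393,.12])"
```

```text
t 13.3 p [ 576.1 -140.1  121. ] x [ 0.103 -0.995 -0.   ] y [-0.995 -0.103  0.001] z [-0.001  0.    -1.   ] F [-0.5  0.4 -0.5] w 85.0 g 0.0 q [-25.  32.  77.  -0.  72. 149.]
tool cm to target [24.22 11.57  0.09]
```

Run:
```python
from h import *
for n in ("scene","top"):
    im,P,d=cloud(n)
    if n=="scene": cv2.imwrite("pics/s5.png",cv2.resize(im[140:300,200:340,::-1],None,fx=3.7,fy=3.7,interpolation=cv2.INTER_CUBIC))
    for q in ("brush_mid","tray_mid","tray_pull"):
      for r in cams.outline_of(n,q)[:3]:
        if r["p"]>.3:
            f=maskfit(P,r["mask"],.01,.06); print(n,q,round(r["p"],2),np.round(np.array(r["box"])*[512,384,512,384]),np.round(f[0][0]),np.round(f[0][1]),round(f[0][2],1),f[1],f[2].round())
            if q=="brush_mid" and f[1]>50:
                Q=P[r["mask"]]; Q=Q[(Q[:,2]>.01)&(Q[:,2]<.06)][:,:2]; w,v=np.linalg.eigh(np.cov(Q.T)); a=v[:,1]*np.sign(v[0,1]); t=(Q-Q.mean(0))@a; print(" pca",Q.mean(0).round(4),np.degrees(np.arctan2(a[1],a[0])).round(1),np.percentile(t,[1,99]).round(3))
      for r in cams.mark_of(n,q)[:2]:
            u,v=np.array(r["location"])*[512,384]; print("mark",q,round(r["p"],2),u.round(),v.round(),atz(n,u,v,.0155)[:2].round(3))
```

```text
scene brush_mid 0.53 [281. 103.  15.  24.] [ 388. -714.] [ 30. 132.] 14.0 144 [13. 23. 30.]
 pca [ 0.3903 -0.7124] -73.9 [-0.064  0.065]
mark brush_mid 0.72 298.0 146.0 [ 0.339 -0.477]
mark brush_mid 0.61 281.0 101.0 [ 0.384 -0.731]
scene tray_mid 0.7 [248. 226.  20.  43.] [ 575. -127.] [ 63. 140.] 4.8 135 [12. 21. 36.]
mark tray_mid 0.9 247.0 225.0 [ 0.573 -0.136]
scene tray_pull 0.77 [249. 228.  21.  36.] [ 575. -127.] [ 63. 139.] 7.0 120 [12. 21. 36.]
mark tray_pull 0.61 243.0 199.0 [ 0.582 -0.245]
top brush_mid 0.63 [289. 210.  16.  32.] [ 487. -397.] [128.  29.] 20.1 228 [18. 27. 35.]
 pca [ 0.4819 -0.3975] 20.6 [-0.058  0.067]
top brush_mid 0.61 [372. 234.  33.  15.] [ 391. -718.] [ 30. 128.] 14.1 226 [19. 28. 34.]
 pca [ 0.3912 -0.7205] -74.8 [-0.066  0.062]
top brush_mid 0.44 [184. 142.  18.  12.] [728.   3.] [24. 50.] 31.9 47 [14. 38. 57.]
mark brush_mid 0.62 369.0 235.0 [ 0.386 -0.714]
mark brush_mid 0.54 286.0 210.0 [ 0.481 -0.393]
top tray_mid 0.66 [226. 184.  49.  20.] [ 579. -160.] [ 64. 193.] 7.7 133 [11. 29. 39.]
mark tray_mid 0.56 223.0 181.0 [ 0.593 -0.146]
top tray_pull 0.81 [227. 183.  51.  15.] [ 578. -158.] [ 62. 189.] 7.1 119 [10. 31. 40.]
mark tray_pull 0.93 248.0 182.0 [ 0.591 -0.244]
```

View pics/s5.png

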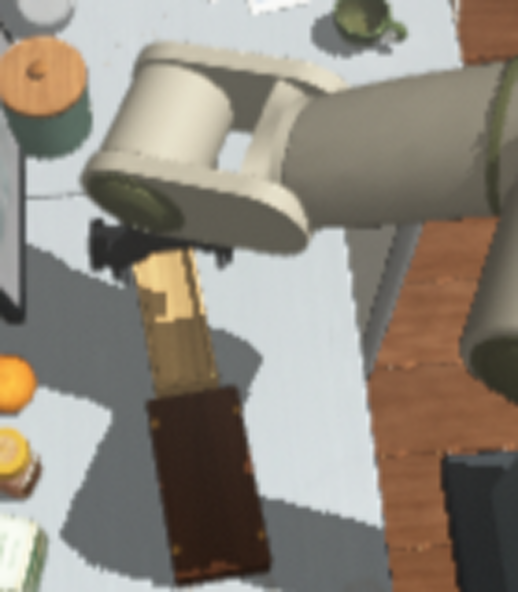

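Call:
move_arm(jaw=[6,6,6,6,6,6,6,6,6,6,6,6], dp=[[0,0,0],[0,0,0],[0,0,0],[0,0,0],[0,0,0],[0,0,0],[0,0,0],[0,0,0],[0,0,0],[0,0,0],[0,0,0],[0,0,0]], turn=[[0,0,-0.1215],[0,0,-0.1215],[0,0,-0.1215],[0,0,-0.1215],[0,0,-0.1215],[0,0,-0.1215],[0,0,-0.1215],[0,0,-0.1215],[0,0,-0.1215],[0,0,-0.1215],[0,0,-0.1215],[0,0,-0.1215]])

```text
time_s: 15.0
position: [0.5766, -0.1403, 0.1214]
tool_rot: [[1.0, -0.003, 0.0], [-0.003, -1.0, -0.0], [0.0, 0.0, -1.0]]
ft_force: [-0.2, 0.0, -0.2]
grip_width: 0.0601
gripper_force: 0.0
```

Call:
move_arm(jaw=[6,6,6,6,6,6,6,6,6,6,6,6], dp=[[0,0,0],[0,0,0],[0,0,0],[-2.16,2.57,0],[-2.16,2.57,0],[-2.16,2.57,0],[-2.16,2.57,0],[-2.16,2.57,0],[-2.16,2.57,0],[-2.16,2.57,0],[-2.16,2.57,0],[0,0,0]], turn=[[0,0,-0.1215],[0,0,-0.1215],[0,0,-0.1215],[0,0,0],[0,0,0],[0,0,0],[0,0,0],[0,0,0],[0,0,0],[0,0,0],[0,0,0],[0,0,0]])

```text
time_s: 16.0
position: [0.4838, -0.3985, 0.1211]
tool_rot: [[0.939, 0.343, -0.0], [0.343, -0.939, -0.002], [-0.001, 0.002, -1.0]]
ft_force: [0.2, -0.2, -0.8]
grip_width: 0.0602
gripper_force: 0.0
```

```bash
python3 -c "
from h import *; st([.485,-.393,.016])"
```

```text
t 16.0 p [ 483.8 -398.5  121.1] x [ 0.939  0.343 -0.001] y [ 0.343 -0.939  0.002] z [-0.    -0.002 -1.   ] F [ 0.2 -0.2 -0.8] w 60.2 g 0.0 q [-50.  35.  71.  -0.  74.  20.]
tool cm to target [ 0.31 -0.49 10.51]
```

Call:
move_arm(jaw=[6,6,6,6,6,2,2,2,2,2,2,2], dp=[[0,0,2.6],[0,0,3],[0,0,3],[0,0,1.7],[0,0,0.6],[0,0,0],[0,0,0],[0,0,0],[0,0,0],[0,0,0],[0,0,0],[0,0,0]], turn=[[0,0,0],[0,0,0],[0,0,0],[0,0,0],[0,0,0],[0,0,0],[0,0,0],[0,0,0],[0,0,0],[0,0,0],[0,0,0],[0,0,0]], force=35)

```text
time_s: 17.0
position: [0.4866, -0.3937, 0.0138]
tool_rot: [[0.938, 0.348, 0.002], [0.348, -0.938, -0.002], [0.001, 0.003, -1.0]]
ft_force: [0.5, 0.6, 6.5]
grip_width: 0.0293
gripper_force: 35.4
```

Call:
move_arm(jaw=[2,2,2,2,2,2,2], dp=[[0,0,0],[0,0,-1],[0,0,-2],[0,0,-3],[0,0,-3],[0,0,0],[0,0,0]], turn=[[0,0,0],[0,0,0],[0,0,0],[0,0,0],[0,0,0],[0,0,0],[0,0,0]])

```text
time_s: 17.58
position: [0.4863, -0.3936, 0.1045]
tool_rot: [[0.938, 0.348, 0.002], [0.348, -0.938, -0.003], [0.001, 0.003, -1.0]]
ft_force: [-0.1, -0.3, -1.2]
grip_width: 0.0293
gripper_force: 34.8
```

Run:
```python
from h import *
st([.577,-.143,.11])
n="scene";im,P,d=cloud(n); cv2.imwrite("pics/s6.png",cv2.resize(im[120:240,200:340,::-1],None,fx=4,fy=4,interpolation=cv2.INTER_CUBIC))
```

```text
t 17.5833 p [ 486.3 -393.6  104.5] x [0.938 0.348 0.001] y [ 0.348 -0.938  0.003] z [ 0.002 -0.003 -1.   ] F [-0.1 -0.3 -1.2] w 29.3 g 34.78980888845399 q [-50.  35.  72.  -0.  72.  20.]
tool cm to target [ 17.21 -20.34  -0.6 ]
```

View pics/s6.png

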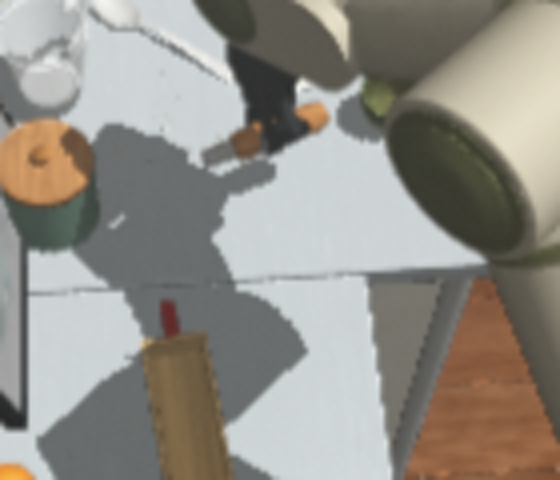

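Run:
```python
from h import *
m=np.array([.107,-.994]); b=np.array([np.cos(np.radians(20.3)),np.sin(np.radians(20.3))])
p=np.array(observe()["position"])[:2]
for n in ("scene","top"):
    im,P,d=cloud(n)
    hsv=cv2.cvtColor(im,cv2.COLOR_RGB2HSV)
    for q in ("tray_mid","brush_mid"):
      for r in cams.outline_of(n,q)[:3]:
        if r["p"]<.3: continue
        zl=(.01,.06) if q=="tray_mid" else (.06,.16)
        Q=P[r["mask"]]; Q=Q[(Q[:,2]>zl[0])&(Q[:,2]<zl[1])]
        if len(Q)<30: continue
        ax,o=(m,np.array([.5657,-.046])) if q=="tray_mid" else (b,p)
        t=(Q[:,:2]-o)@ax*1000; s=(Q[:,:2]-o)@np.array([-ax[1],ax[0]])*1000
        print(n,q,round(r["p"],2),len(Q),"along",np.percentile(t,[0,2,98,100]).round(),"across",np.percentile(s,[2,98]).round(),"z",np.percentile(Q[:,2],[5,95]).round(3))
    # red pull pixels
    red=((hsv[...,0]<6)|(hsv[...,0]>172))&(hsv[...,1]>150)&(abs(P[...,0]-.58)<.06)&(abs(P[...,1]+.24)<.08)
    Q=P[red]
    if len(Q): t=(Q[:,:2]-[.5657,-.046])@m*1000; print("red",len(Q),t.min().round(),t.max().round())
```

```text
scene tray_mid 0.77 243 along [ 12.  12. 199. 205.] across [-31.  32.] z [0.013 0.036]
scene brush_mid 0.42 91 along [-58. -57.  62.  63.] across [-3. 17.] z [0.102 0.119]
top tray_mid 0.74 266 along [ 18.  19. 210. 215.] across [-30.  34.] z [0.011 0.039]
red 27 183.0 215.0
```

Call:
move_arm(jaw=[2,2,2,2,2,2,2,2,2,2,2,2], dp=[[0,0,0],[0,0,0],[0,0,0],[0,0,0],[0,0,0],[0,0,0],[0,0,0],[0,0,0],[0,0,0],[0,0,0],[0,0,0],[2,1,0]], turn=[[0,0,-0.1203],[0,0,-0.1203],[0,0,-0.1203],[0,0,-0.1203],[0,0,-0.1203],[0,0,-0.1203],[0,0,-0.1203],[0,0,-0.1203],[0,0,-0.1203],[0,0,-0.1203],[0,0,-0.1203],[0,0,0]])

```text
time_s: 18.93
position: [0.4928, -0.3748, 0.1017]
tool_rot: [[-0.111, 0.994, -0.0], [0.994, 0.111, -0.001], [-0.001, -0.0, -1.0]]
ft_force: [0.4, 0.8, -0.8]
grip_width: 0.0291
gripper_force: 34.8
```

Call:
move_arm(jaw=[2,2,2,2,2,2,2,2,2,2,2], dp=[[2.8,1.33,0],[2.8,1.33,0],[2.8,1.33,0],[2.8,1.33,0],[2.8,1.33,0],[2.8,1.33,0],[2.8,1.33,0],[1.8,0.9,0],[0.9,0.4,0],[0,0,0],[0,0,0]], turn=[[0,0,0],[0,0,0],[0,0,0],[0,0,0],[0,0,0],[0,0,0],[0,0,0],[0,0,0],[0,0,0],[0,0,0],[0,0,0]])

```text
time_s: 19.85
position: [0.5752, -0.1396, 0.1021]
tool_rot: [[-0.108, 0.994, -0.0], [0.994, 0.108, -0.0], [-0.0, -0.0, -1.0]]
ft_force: [0.9, 0.9, -1.2]
grip_width: 0.0297
gripper_force: 34.8
```

Run:
```python
from h import *
st([.5758,-.1394,.024])
m=np.array([.107,-.994]);p=np.array(observe()["position"])[:2]
for n in ("scene","top"):
    im,P,d=cloud(n)
    for r in cams.outline_of(n,"brush_mid")[:3]:
        Q=P[r["mask"]]; Q=Q[(Q[:,2]>.05)&(Q[:,2]<.16)]
        if len(Q)<20: continue
        t=(Q[:,:2]-p)@m*1000; s=(Q[:,:2]-p)@np.array([-m[1],m[0]])*1000
        print(n,round(r["p"],2),len(Q),"along",np.percentile(t,[0,2,98,100]).round(),"across",np.percentile(s,[2,98]).round())
```

```text
t 19.85 p [ 575.2 -139.6  102.1] x [-0.108  0.994 -0.   ] y [ 0.994  0.108 -0.   ] z [-0. -0. -1.] F [ 0.9  0.9 -1.2] w 29.7 g 34.79444016935304 q [-25.  33.  78.  -0.  69. -31.]
tool cm to target [0.01 0.07 7.81]
scene 0.43 126 along [-65. -64.   6.   8.] across [-12.  13.]
top 0.53 56 along [-60. -60.  69.  69.] across [-13.  10.]
```

Call:
move_arm(jaw=[2,2,2,2,2,2,2,4.4,4.4,4.4,4.4,4.4], dp=[[0,0.07,1.5],[0,0,2.0],[0,0,2.0],[0,0,1.4],[0,0,0.6],[0,0,0.3],[0,0,0],[0,0,0],[0,0,0],[0,0,0],[0,0,0],[0,0,0]], turn=[[0,0,0],[0,0,0],[0,0,0],[0,0,0],[0,0,0],[0,0,0],[0,0,0],[0,0,0],[0,0,0],[0,0,0],[0,0,0],[0,0,0]])

```text
time_s: 21.05
position: [0.5762, -0.139, 0.0247]
tool_rot: [[-0.107, 0.994, 0.001], [0.994, 0.107, -0.0], [-0.0, 0.001, -1.0]]
ft_force: [-0.2, -0.3, 0.5]
grip_width: 0.0436
gripper_force: 0.0
```

```bash
python3 -c "
from h import *; st()"
```

```text
t 21.05 p [ 576.2 -139.    24.7] x [-0.107  0.994 -0.   ] y [0.994 0.107 0.001] z [ 0.001 -0.    -1.   ] F [-0.2 -0.3  0.5] w 43.6 g 0.0 q [-25.  38.  83.  -0.  59. -31.]
```

Call:
move_arm(jaw=[4.4,4.4,4.4,4.4,4.4,4.4,4.4,4.4,4.4,4.4,4.4,4.4], dp=[[0,0,-1],[0,0,-2],[0,0,-3],[0,0,-2],[-1,0,0],[-2.2,0,0],[-2.8,0,0],[-2.4,0,0],[-1.2,0,0],[-0.7,0,0],[0,0,0],[0,0,0]], turn=[[0,0,0],[0,0,0],[0,0,0],[0,0,0],[0,0,0],[0,0,0],[0,0,0],[0,0,0],[0,0,0],[0,0,0],[0,0,0],[0,0,0]])

```text
time_s: 22.05
position: [0.5869, -0.2407, 0.1042]
tool_rot: [[-0.107, 0.994, -0.001], [0.994, 0.107, 0.001], [0.001, -0.0, -1.0]]
ft_force: [0.1, -0.3, -0.2]
grip_width: 0.044
gripper_force: 0.0
```

Run:
```python
from h import *
st()
m=np.array([.107,-.994]);p=np.array(observe()["position"])[:2]
ims=[]
for n,c in (("scene",(170,270,205,285)),("top",(150,230,160,270))):
    im,P,d=cloud(n); hsv=cv2.cvtColor(im,cv2.COLOR_RGB2HSV)
    ims.append(cv2.resize(im[c[0]:c[1],c[2]:c[3],::-1],(390,int(390*(c[1]-c[0])/(c[3]-c[2]))),interpolation=cv2.INTER_CUBIC))
    red=((hsv[...,0]<6)|(hsv[...,0]>172))&(hsv[...,1]>150)&(abs(P[...,0]-.58)<.06)&(abs(P[...,1]+.24)<.08)
    Q=P[red]
    if len(Q): print(n,len(Q),((Q[:,:2]-p)@m*1000).min(),((Q[:,:2]-p)@m*1000).max(),"across",((Q[:,:2]-p)@[.994,.107]*1000).min(),((Q[:,:2]-p)@[.994,.107]*1000).max())
    for r in cams.mark_of(n,"tray_pull")[:1]:
            u,v=np.array(r["location"])*[512,384]; print("mark",round(r["p"],2),atz(n,u,v,.019)[:2].round(3))
h=max(i.shape[0] for i in ims); ims=[cv2.copyMakeBorder(i,0,h-i.shape[0],0,0,0) for i in ims]
cv2.imwrite("pics/s7.png",np.hstack(ims))
```

```text
t 22.05 p [ 586.9 -240.7  104.2] x [-0.107  0.994  0.001] y [ 0.994  0.107 -0.   ] z [-0.001  0.001 -1.   ] F [ 0.1 -0.3 -0.2] w 44.0 g 0.0 q [-33.  36.  71.   0.  73. -39.]
scene 17 -19.033794557639208 11.687827582471401 across -4.587957794015039 5.569951153991861
mark 0.64 [ 0.586 -0.241]
mark 0.42 [ 0.583 -0.242]
```

View pics/s7.png

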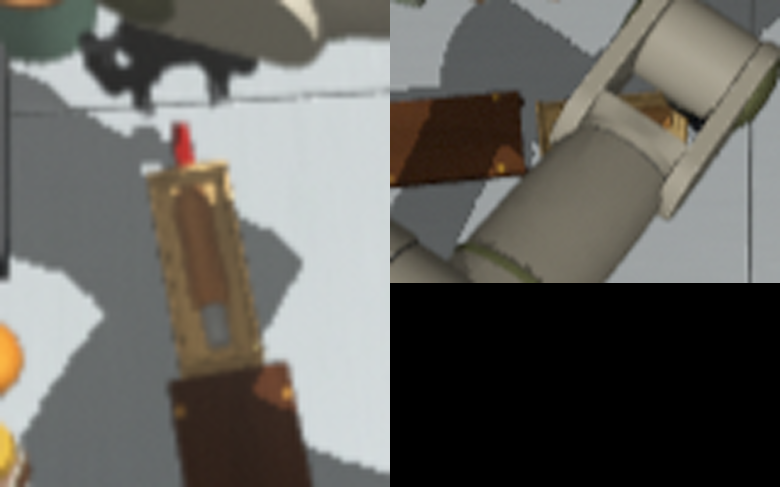

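The picture (scene crop on the left, top on the right) shows the brush lying in the tray (205,265). The red pull (182,145) faces out, under the gripper. I go down and grip the pull.

Call:
move_arm(jaw=[4.4,4.4,4.4,4.4,4.4,0.8,0.8,0.8,0.8,0.8,0.8,0.8], dp=[[0,0,2],[0,0,3],[0,0,2.5],[0,0,1.2],[0,0,0.3],[0,0,0],[0,0,0],[0,0,0],[0,0,0],[0,0,0],[0,0,0],[0,0,0]], turn=[[0,0,0],[0,0,0],[0,0,0],[0,0,0],[0,0,0],[0,0,0],[0,0,0],[0,0,0],[0,0,0],[0,0,0],[0,0,0],[0,0,0]], force=50)

```text
time_s: 23.25
position: [0.5879, -0.2419, 0.0161]
tool_rot: [[-0.107, 0.994, 0.003], [0.994, 0.107, -0.002], [-0.002, 0.003, -1.0]]
ft_force: [0.0, 0.4, 6.8]
grip_width: 0.0127
gripper_force: 52.6
```

Run:
```python
from h import *
st()
m=np.array([.107,-.994]);o=np.array([.5657,-.046])
im,P,d=cloud("scene")
for r in cams.outline_of("scene","tray_mid")[:1]:
        Q=P[r["mask"]]; Q=Q[(Q[:,2]>.008)&(Q[:,2]<.06)]; t=(Q[:,:2]-o)@m*1000; s=(Q[:,:2]-o)@np.array([-m[1],m[0]])*1000
        k=(t>20)&(t<150)
        print(len(Q),np.percentile(t,[0,2,98,100]),[(a,np.percentile(s[(t>a)&(t<a+30)],[3,97]).round(1)) for a in (20,60,100,140)])
```

```text
t 23.25 p [ 587.9 -241.9   16.1] x [-0.107  0.994 -0.002] y [0.994 0.107 0.003] z [ 0.003 -0.002 -1.   ] F [0.  0.4 6.8] w 12.7 g 52.568551898002625 q [-33.  42.  75.   0.  62. -39.]
272 [ -4.02218116  12.10427169 194.78621049 202.42139638] [(20, array([-30.6,  32.4])), (60, array([-30.8,  32.1])), (100, array([-30.2,  32. ])), (140, array([-30.1,  32.2]))]
```

Call:
move_arm(jaw=[0.8,0.8,0.8,0.8,0.8,0.8], dp=[[0.4,-0.06,-0.1],[0.6,0,0],[0.7,0,0],[0.7,0,0],[0.8,0,0],[0.8,0,0]], turn=[[0,0,0],[0,0,0],[0,0,0],[0,0,0],[0,0,0],[0,0,0]])

```text
time_s: 23.85
position: [0.5827, -0.2015, 0.0161]
tool_rot: [[-0.107, 0.994, 0.002], [0.994, 0.107, -0.002], [-0.002, 0.002, -1.0]]
ft_force: [0.2, -4.9, 5.1]
grip_width: 0.0126
gripper_force: 52.4
```

Call:
move_arm(jaw=[0.8,0.8,0.8,0.8,0.8,0.8,0.8,0.8], dp=[[1.0,0,0],[1.0,0,0],[1.0,0,0],[1.0,0,0],[1.0,0,0],[1.0,0,0],[0.5,0,0],[0,0,0]], turn=[[0,0,0],[0,0,0],[0,0,0],[0,0,0],[0,0,0],[0,0,0],[0,0,0],[0,0,0]])

```text
time_s: 24.52
position: [0.5754, -0.1354, 0.016]
tool_rot: [[-0.108, 0.994, 0.001], [0.994, 0.108, 0.0], [0.0, 0.001, -1.0]]
ft_force: [1.0, 1.9, 6.9]
grip_width: 0.0129
gripper_force: 52.6
```

```bash
python3 -c "
from h import *; st([.5679,-.068,.012])"
```

```text
t 24.5167 p [ 575.4 -135.4   16. ] x [-0.108  0.994  0.   ] y [0.994 0.108 0.001] z [ 0.001  0.    -1.   ] F [1.  1.9 6.9] w 12.9 g 52.59323716163635 q [-25.  39.  83.   0.  58. -31.]
tool cm to target [ 6.78 -0.02  0.4 ]
```

Sliding freely. I continue and slow down near the end.

Call:
move_arm(jaw=[0.8,0.8,0.8,0.8,0.8,0.8,0.8,0.8], dp=[[1.0,0,0],[1.2,0,0],[1.2,0,0],[1.0,0,0],[0.8,0,0],[0.5,0,0],[0.3,0,0],[0,0,0]], turn=[[0,0,0],[0,0,0],[0,0,0],[0,0,0],[0,0,0],[0,0,0],[0,0,0],[0,0,0]])

```text
time_s: 25.18
position: [0.569, -0.0764, 0.0161]
tool_rot: [[-0.108, 0.994, 0.001], [0.994, 0.108, -0.0], [-0.0, 0.001, -1.0]]
ft_force: [0.5, 1.4, 7.0]
grip_width: 0.0126
gripper_force: 52.6
```

Call:
move_arm(jaw=[0.8,0.8,0.8,0.8], dp=[[0.2,0,0],[0.2,0,0],[0.1,0,0],[0.1,0,0]], turn=[[0,0,0],[0,0,0],[0,0,0],[0,0,0]])

```text
time_s: 25.52
position: [0.5685, -0.0714, 0.0161]
tool_rot: [[-0.108, 0.994, 0.002], [0.994, 0.108, -0.001], [-0.001, 0.002, -1.0]]
ft_force: [0.1, -3.8, 6.8]
grip_width: 0.0127
gripper_force: 52.5
```

```bash
python3 -c "
from h import *; st([.5679,-.068,.012])"
```

```text
t 25.5167 p [568.5 -71.4  16.1] x [-0.108  0.994 -0.001] y [0.994 0.108 0.002] z [ 0.002 -0.001 -1.   ] F [ 0.1 -3.8  6.8] w 12.7 g 52.525625824928284 q [-19.  38.  87.  -0.  56. -25.]
tool cm to target [ 0.34 -0.03  0.41]
```

Pushing on in 1 mm steps until contact shows in the force.

Call:
move_arm(jaw=[0.8,0.8,0.8,0.8], dp=[[0.1,0,0],[0.1,0,0],[0.1,0,0],[0,0,0]], turn=[[0,0,0],[0,0,0],[0,0,0],[0,0,0]])

```text
time_s: 25.85
position: [0.5682, -0.0683, 0.0161]
tool_rot: [[-0.108, 0.994, 0.002], [0.994, 0.108, -0.001], [-0.001, 0.002, -1.0]]
ft_force: [0.1, -3.6, 6.6]
grip_width: 0.0129
gripper_force: 52.5
```

Call:
move_arm(jaw=[0.8,0.8,0.8], dp=[[0.1,0,0],[0.1,0,0],[0,0,0]], turn=[[0,0,0],[0,0,0],[0,0,0]])

```text
time_s: 26.1
position: [0.5681, -0.0674, 0.0161]
tool_rot: [[-0.108, 0.994, 0.002], [0.994, 0.108, -0.003], [-0.003, 0.002, -1.0]]
ft_force: [0.7, -10.2, 6.1]
grip_width: 0.0127
gripper_force: 52.4
```

```bash
python3 -c "
from h import *; st([.5679,-.068,.012])"
```

```text
t 26.1 p [568.1 -67.4  16.1] x [-0.108  0.994 -0.003] y [0.994 0.108 0.002] z [ 0.002 -0.003 -1.   ] F [  0.7 -10.2   6.1] w 12.7 g 52.39473581314087 q [-19.  38.  87.  -0.  56. -25.]
tool cm to target [-0.06 -0.03  0.41]
```

Call:
move_arm(jaw=[0.8,0.8,0.8], dp=[[0.1,0,0],[0.1,0,0],[0,0,0]], turn=[[0,0,0],[0,0,0],[0,0,0]])

```text
time_s: 26.35
position: [0.5682, -0.0674, 0.0161]
tool_rot: [[-0.108, 0.994, 0.003], [0.994, 0.108, -0.006], [-0.006, 0.002, -1.0]]
ft_force: [-1.3, -20.1, 3.9]
grip_width: 0.0128
gripper_force: 52.1
```

Call:
move_arm(jaw=[3,3,3,3,3,3,3,3,3,3,3,3], dp=[[0,0,0],[0,0,0],[0,0,0],[0,0,0],[0,0,-1],[0,0,-2],[0,0,-3],[0,0,-3],[-2,-2,-1],[-3,-2,0],[-3,-2,0],[0,0,0]], turn=[[0,0,0],[0,0,0],[0,0,0],[0,0,0],[0,0,0],[0,0,0],[0,0,0],[0,0,0],[0,0,0],[0,0,0],[0,0,0],[0,0,0]])

```text
time_s: 27.35
position: [0.5144, -0.1544, 0.1163]
tool_rot: [[-0.104, 0.995, 0.0], [0.995, 0.104, -0.001], [-0.001, 0.0, -1.0]]
ft_force: [1.7, 0.3, 0.6]
grip_width: 0.03
gripper_force: 0.0
```

Call:
move_arm(jaw=[3,3,3,3,3,3], dp=[[-3,-3,0],[-3,-3,0],[-3,-3,0],[-3,-3,0],[-2,-1,0],[0,0,0]], turn=[[0,0,0],[0,0,0],[0,0,0],[0,0,0],[0,0,0],[0,0,0]])

```text
time_s: 27.85
position: [0.4026, -0.3047, 0.116]
tool_rot: [[-0.103, 0.995, 0.001], [0.995, 0.103, -0.002], [-0.002, 0.001, -1.0]]
ft_force: [0.9, -0.7, 0.9]
grip_width: 0.03
gripper_force: 0.0
```

Run:
```python
from h import *
st()
m=np.array([.107,-.994]);o=np.array([.5657,-.046]); ims=[]
for n,c in (("scene",(210,340,180,300)),("top",(120,220,120,240))):
    im,P,d=cloud(n); hsv=cv2.cvtColor(im,cv2.COLOR_RGB2HSV)
    ims.append(cv2.resize(im[c[0]:c[1],c[2]:c[3],::-1],(390,int(390*(c[1]-c[0])/(c[3]-c[2]))),interpolation=cv2.INTER_CUBIC))
    red=((hsv[...,0]<6)|(hsv[...,0]>172))&(hsv[...,1]>150)&(abs(P[...,0]-.57)<.05)&(abs(P[...,1]+.07)<.07)&(P[...,2]<.042)
    Q=P[red]
    if len(Q): t=(Q[:,:2]-o)@m*1000; print(n,len(Q),t.min(),t.max())
    for q in ("tea_box","red_tin","spice_jar","green_mug"):
        r=cams.outline_of(n,q)
        if r: print(n,q,round(r[0]["p"],2),np.round(maskfit(P,r[0]["mask"],.005,.2)[0][0]))
h=max(i.shape[0] for i in ims); ims=[cv2.copyMakeBorder(i,0,h-i.shape[0],0,0,0) for i in ims]
cv2.imwrite("pics/s8.png",np.hstack(ims))
```

```text
t 27.85 p [ 402.6 -304.7  116. ] x [-0.103  0.995 -0.002] y [0.995 0.103 0.001] z [ 0.001 -0.002 -1.   ] F [ 0.9 -0.7  0.9] w 30.0 g 0.0 q [-51.  24.  92.  -0.  64. -56.]
scene 14 6.811489412390255 29.61981042077719
scene tea_box 0.56 [736. 105.]
scene red_tin 0.8 [728. 197.]
scene spice_jar 0.61 [737.  16.]
top 27 7.876598267670355 40.32719567943761
top tea_box 0.87 [738.  98.]
top red_tin 0.83 [729. 191.]
top spice_jar 0.64 [738.  10.]
top green_mug 0.5 [ 344. -473.]
```

View pics/s8.png

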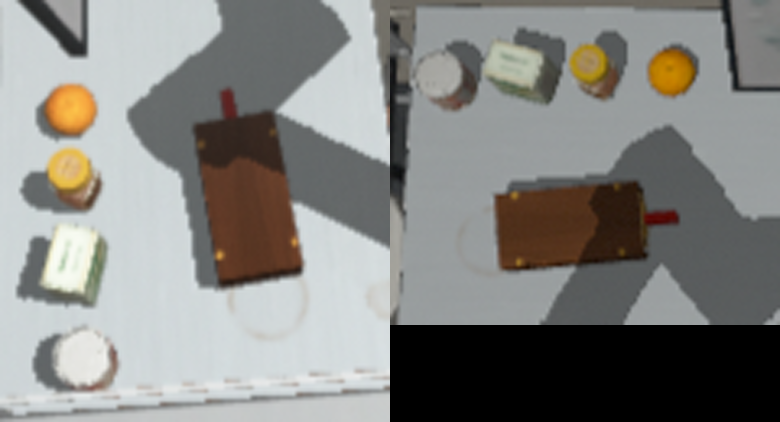

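Both views show only the red pull standing out of the mouth, at (228,105) and (662,217). The tray stopped firm at 20 N with no further travel, and the bystanders have not moved. I hand in.

```bash
python3 -c "
from rig import ticket; print(ticket.close_job())"
```

```text
the job is handed in; nothing more can be done
None
```

The job is handed in at about 28 s of the 72 s allowed: the tray was turned end for end, the brush laid in it, and it was pushed home against its stop with the red pull out. The bystanders were left standing where they were.

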